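# Pull the fuse carrier from the test dock

## Task

Take the fuse carrier out of its dock on the bench. First isolate that dock by pushing its lever all the way over toward the socket, then pinch the carrier's two side catches together with the fingers so that they let go, and lift it out. Finish still pinching it by the catches and holding it still and upright in the air, its underside at least 100 mm above the bench, touching nothing else. Leave the second dock's lever (the dock closed by a plate) and the other things lying on the bench as they are.

Things in the scene. Friction and masses are not known exactly. Their poses are not given: they have to be found in the camera images.
- carrier: Fuse carrier: black plastic block on edge, 65 mm long (x), 22 to 26 thick (y), 88 tall, about 0.26 kg, with a white cartridge fuse in a window in its upper half. Origin: middle of its underside, z up. On each flat side (+y, -y) stands a grey spring catch 24 mm wide (x), its upright ribbed finger pad reaching up to the carrier's top; hooks below lock it in the dock.
- carrier_grip (a point): Point midway between the carrier's two ribbed pads: 73 mm above its underside, 15 below its top; seated, 83 mm above the bench and 33 above the dock's top. y is the line from catch to catch, to pinch along. Over the outer faces of the catches: 50 mm at rest, 38 mm with both pinched home.
- catch_left (a joint): Catch on the carrier's +y side: 0 at rest, hooked under the dock's lip; 0.006 m pushed right in toward the carrier's middle against its spring (3 N to start, 7 N at the stop). From 0.004 m its hook is clear of the lip; push both fully in.
- catch_right (a joint): Catch on the -y side, the same: 0 hooked, 0.006 m pushed in. With either catch out the carrier stays locked in the dock.
- dock: Grey dock bolted to the bench, holding the carrier; its place and turn change every time. Origin: underside below the middle of the slot; x away from its lever toward the socket block, y across, z up (the carrier has the same axes). Socket block 96 (x) x 84 (y) mm, top 50 mm above the bench. Base plate 200 x 110 x 10 mm, reaching 135 mm to -x and 65 mm to +x.
- dock_seat (a point): Middle of that dock's slot floor, 10 mm above the bench, where the carrier's underside rests. The carrier has 1.5 mm of play in the slot on every side and must rise 40 mm to leave it.
- dock_switch (a joint): Isolator lever of that dock: near 0 = on, leaning 0.5 rad toward the dock's -x, away from the socket block; 1.0 = fully off, leaning 0.5 rad toward the socket block (+x). Stays where it is left; about 1.5 N at the knob moves it. Pivot along y, 92 mm to the -x side of the dock's origin, 32 mm above the bench.
- dock_switch_tip (a point): Centre of the black ball knob, 26 mm across, on that lever (10 mm steel rod), 45 mm from the pivot; 71 mm above the bench at either end, 77 half-way. It travels 43 mm along the dock's x. The switch housing below is 70 x 50 mm, its top 35 mm above the bench.
- spare: Second dock, the same but without a carrier: its slot is closed by a flat metal plate, top 56 mm above the bench. Origin and axes as for the first dock. Which dock stands left and which right changes.
- spare_switch (a joint): Lever of the second dock: near 0 = on, as the first. Leave it.
- roll: Bystander: flat roll of black insulating tape, 62 mm across, 18 high. Origin in the middle of its underside. Leave it where it is.
- marker: Bystander: white felt marker with a black cap, 124 mm long, 14 thick, lying down. Origin near one end. Leave it where it is.
- bits: Bystander: small block 54 x 84 x 16 mm with a row of screwdriver bits standing in it, 31 high over all. Origin in the middle of its underside. Leave it where it is.
- gauge: Bystander: digital caliper, 200 x 67 x 14 mm, lying flat. Origin in the middle of its underside. Leave it where it is.
- driver: Bystander: finned metal lamp driver, 55 x 56 x 20 mm. Origin in the middle of its underside. Leave it where it is.
Not all that is in view belongs to the job. There is more than one size of the carrier; the one meant has the size given above.

How it is judged:
On the way, in this order (a step that is already met when the one before it is completed fails the run):
1. the isolator lever of the carrier's dock is fully over to off, the carrier still seated (value of joint dock_switch above 0.85 rad and z of carrier_grip in the frame of dock_seat below 0.083 m), for 0.2 s.
2. the fingers pinch both catches in while the carrier is still in its slot (value of joint each of catch_left, catch_right above 0.0045 m and z of carrier_grip in the frame of dock_seat below 0.083 m and contact force between the fingers and carrier above 2 N), for 0.1 s.
At the end, for the whole second after the job is handed in: Carrier still in the fingers (under 20 mm/s), both catches held in over 4.5 mm, grip point over 168 mm above the bench (underside 95 mm), within 0.2 rad of upright, off both docks; its dock's lever off (above 0.85 rad), the other lever still on (below 0.25) (value of joint each of catch_left, catch_right above 0.0045 m and height (world z) of carrier_grip above 0.168 m and angle between carrier_grip's own z axis and vertical below 0.2 rad and contact force between the fingers and carrier above 2 N and contact force between carrier and dock below 0.05 N and contact force between carrier and spare below 0.05 N and linear speed of carrier below 0.02 m/s and angular speed of carrier below 0.2 rad/s and value of joint dock_switch above 0.85 rad and value of joint spare_switch below 0.25 rad); the arm keeps its last pose, push and grip.
It fails at once if the carrier is drawn out with the isolator still on (value of joint dock_switch below 0.8 rad and z of carrier_grip in the frame of dock_seat above 0.09 m).
It fails at once if the second dock's lever is moved (value of joint spare_switch above 0.25 rad).
It fails at once if a bystander is pushed more than 30 mm (distance of any of roll, marker, bits, gauge, driver from where it was at the start of the episode above 0.03 m).
It also fails if it takes over 43 s, if anything falls off the work surface, if the arm or the gripper's body presses on something with over 40 N, if the wrist force passes 120 N, or if a joint passes its speed limit or range.

## Robot

A 6-joint arm with a two-finger parallel gripper is mounted at the origin on a cart in front of the work surface, level with it; the furniture and walls round the work are solid. World frame = base frame: x ahead of the robot, y to its left, z up, the work surface at z = 0. Lengths are in m, angles in rad, forces in N, time in s.
With the tool pointing down it reaches from about 0.3 to 0.75 m from the base axis. Payload 8.5 kg.
Tool frame: the origin (TCP) lies at the very end of the fingers, on their centre line; the grasp point (between the pads) lies 19 mm behind it; z points along the fingers, y is the line along which they close (so a half turn about z gives the same grasp; the last joint's range is limited). The gripper opens to 85 mm and grips with 20 to 120 N. Pads are 22 mm wide; open, the fingers measure 114 mm over their backs; the gripper's body (76 mm by 85 mm) begins 54 mm behind the grasp point. The pads swing forward as they close: fully open they stand 13 mm farther back than shut.
Start: joints at [1.044, 0.381, 1.297, -0, 1.464, -0.215], TCP at [0.169, 0.523, 0.231] pointing down, gripper open.
Joint ranges: [-3.11, 3.11], [-0.89, 2.33], [0.22, 2.48], [-1.42, 4.56], [0.17, 2.85], [-2.88, 2.88]. Speed limits (rad/s): [2.39, 2.39, 3.14, 3.14, 3.14, 3.14].

## Interface

Orientations are given as a 3x3 rotation matrix whose columns are the frame's x, y, z axes.
In Python, from bench import * gives the robot as it stands. The module is installed in compiled form; this text tells all that it offers. Calls block until the motion is done:
- move_pose(position, orientation): joint-space move of the TCP to a pose.
- move_l(position, speed=0.15, rotation=None, threshold=None): straight line of the TCP; rotation=None keeps the orientation; speed is the mean speed in m/s. With threshold (N) it stops when the force on the tool has changed by that much, and returns True; else False.
- set_joints(angles): joint-space move.
- open_jaws() and gripper_close(newtons=None): open the fingers fully, or close them until they stop; newtons is the grip in N (None keeps the last).
- hold(seconds).
- inverse_kinematics(position, orientation): joint angles nearest the present ones, or None.
- grab_frame(name): name is "scene" or "top" or "wrist"; returns a dict with "img" (384x512x3 uint8, red, green, blue), "vfov" (degrees; the focal length in pixels is half the picture's height over the tangent of half this angle, whatever the lens; pixels are square), "cx", "cy" (the principal point, pixels), "origin" and "rotation" of the camera in the world. Camera axes: x right, y up, looking along -z (the intrinsics and any distortion apply to the point x, -y, -z); pixel columns grow to the right and rows downward; lengths in m; the calibration is good to about 2 mm. A picture is of the moment at which its call begins. There is no depth.
A pose or a line that the arm cannot do raises IKError and nothing moves.
- sign_off(): hands the job in; it is judged then, once.
Readings, each from a call of its own:
- get_clock(): time.
- get_qpos(): joint angles.
- get_qvel(): joint speeds.
- get_joint_efforts(): joint torques, N m.
- get_ee_pos(): TCP position.
- get_ee_rot(): TCP orientation.
- get_force(): force on the tool from outside, world axes, zero at the start.
- get_torque(): the same for the moment, N m.
- get_gripper_width(): finger opening in m.
- get_gripper_force(): force on a finger pad.
Only numpy, scipy, OpenCV 4.12 (cv2) and the standard library are available. Lean on these libraries where they do the work, as an engineer would, in place of code of your own. Each camera call takes 0.05 s, during which the arm holds its last target. There are 200 camera calls.

## Working session

There is one attempt and no reset: what is moved stays moved. The work goes in short steps, each a Python script; the robot and the scene stay as the last script left them, time stands still between calls to the robot, and variables do not carry over. Pictures are saved under pics/ and viewed, at most 10 in all, crops included, and the job is handed in when it is done.

```bash
mkdir -p pics; python3 - <<'E'
from bench import *
import cv2,pickle
for n in("top","scene","wrist"):
    f=grab_frame(n);pickle.dump(f,open(f"{n}.pkl","wb"))
    cv2.imwrite(f"pics/{n}.png",f["img"][:,:,::-1]);print(n,{k:v for k,v in f.items() if k!="img"})
print(get_clock())
E
```

```text
top {'vfov': 57.98478119616745, 'cx': 256.09718118447495, 'cy': 191.3044208435342, 'origin': array([0.47238453, 0.0465561 , 1.00413041]), 'rotation': array([[ 0.00557405,  0.9966372 , -0.08175094],
       [-0.99989981,  0.00661867,  0.01251263],
       [ 0.01301164,  0.081673  ,  0.99657424]])}
scene {'vfov': 57.405493378970185, 'cx': 259.0996549441044, 'cy': 188.59594310311087, 'origin': array([ 0.16323194, -0.58378537,  0.75570975]), 'rotation': array([[ 0.84812825,  0.35213628, -0.39582636],
       [-0.52977776,  0.56898707, -0.62895885],
       [ 0.00374085,  0.74313777,  0.66912798]])}
wrist {'vfov': 63.405930712692026, 'cx': 255.28918690982448, 'cy': 194.0550174000374, 'origin': array([0.09981133, 0.54507608, 0.37210258]), 'rotation': array([[ 0.30536473, -0.91248258, -0.27226444],
       [ 0.95223398,  0.29211071,  0.08900443],
       [-0.00168363, -0.28643827,  0.95809722]])}
0.15
```

View pics/top.png

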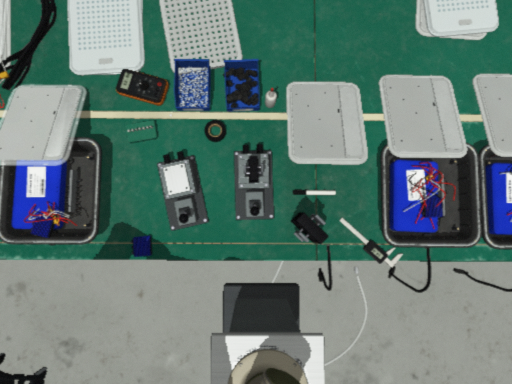

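View pics/scene.png

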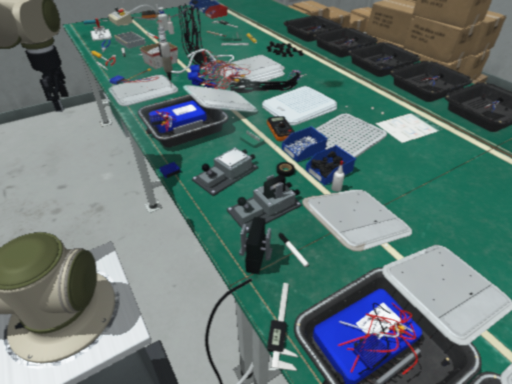

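Candidates for the carrier are the block in the dock at top (254,165) / scene (280,188), and a larger loose black block at top (310,227) / scene (257,245). The second dock has a bright plate at top (176,178), so it is the spare. I choose the docked block and will check it in one close crop.

```bash
python3 - <<'E'
import cv2,numpy as np
t=cv2.imread("pics/top.png");s=cv2.imread("pics/scene.png")
a=cv2.resize(t[135:240,215:335],(400,350),interpolation=cv2.INTER_CUBIC)
b=cv2.resize(s[155:275,215:315],(400,480),interpolation=cv2.INTER_CUBIC)
c=np.zeros((480,800,3),np.uint8);c[:350,:400]=a;c[:,400:]=b
cv2.imwrite("pics/crop1.png",c)
E
```

```text
(no output)
```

View pics/crop1.png

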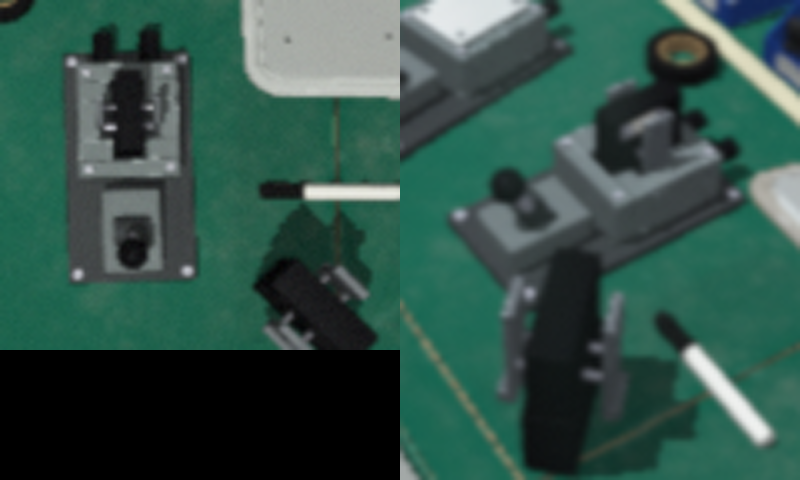

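The crop confirms it: the docked block has a grey catch on each side and its lever knob on the robot side at top ≈(254,210). The loose block at (310,227) is visibly bigger. Next I'll localise the dock roughly and look from above with the wrist camera.

```bash
cat >h.py <<'E'
import numpy as np,pickle,cv2
def ray(f,u,v):
    F=f["img"].shape[0]/2/np.tan(np.radians(f["vfov"])/2)
    d=f["rotation"]@np.array([(u-f["cx"])/F,-(v-f["cy"])/F,-1.]);return f["origin"],d
def plane(f,u,v,z):
    o,d=ray(f,u,v);return o+d*(z-o[2])/d[2]
def proj(f,p):
    F=f["img"].shape[0]/2/np.tan(np.radians(f["vfov"])/2)
    q=f["rotation"].T@(np.asarray(p)-f["origin"]);return f["cx"]-F*q[0]/q[2],f["cy"]+F*q[1]/q[2]
def R(a): # tool down, tool y along dock y; a = dock yaw (or +pi)
    c,s=np.cos(a),np.sin(a);return np.array([[c,s,0],[s,-c,0],[0,0,-1.]])
E
python3 - <<'E'
from bench import *
from h import *
f=pickle.load(open("top.pkl","rb"))
P=[plane(f,215+a/3.333,135+b/3.333,.011) for a,b in((72,62),(182,59),(78,274),(187,271))];print(np.round(P,4))
m=np.mean(P,0);d=P[0]+P[1]-P[2]-P[3];a=np.arctan2(d[1],d[0]);print(m,a)
o=m[:2]+.035*np.array([np.cos(a),np.sin(a)]);print("origin",o)
print("knob",plane(f,215+131/3.333,135+252/3.333,.071),"carriertop",plane(f,215+128/3.333,135+112/3.333,.098))
print(get_ee_rot())
for b in(a,a+np.pi):print(inverse_kinematics([*(o+[-.02,0]),.30],R(b)))
E
```

```text
[[ 0.6632  0.0912  0.011 ]
 [ 0.6666 -0.0045  0.011 ]
 [ 0.4793  0.0842  0.011 ]
 [ 0.4824 -0.0093  0.011 ]]
[0.57285199 0.04042224 0.011     ] 0.03188971390541031
origin [0.6078342  0.04153819]
knob [0.49680179 0.03937364 0.071     ] carriertop [0.60675629 0.04261974 0.098     ]
[[-9.51774383e-01  3.06798354e-01 -5.41310327e-04]
 [ 3.06798753e-01  9.51773923e-01 -9.61493678e-04]
 [ 2.20220376e-04 -1.08119839e-03 -9.99999391e-01]]
[-1.30188634e-01  4.16830300e-01  1.04353421e+00 -4.44089210e-16
  1.68122815e+00  1.40871798e+00]
[-1.30188634e-01  4.16830300e-01  1.04353421e+00 -4.44089210e-16
  1.68122815e+00 -1.73287468e+00]
```

```bash
python3 - <<'E'
from bench import *
from h import *
a=.032
move_pose([.53,.04,.25],R(a+np.pi))
f=grab_frame("wrist");pickle.dump(f,open("w1.pkl","wb"))
cv2.imwrite("pics/w1.png",cv2.resize(f["img"][:,:,::-1],(768,576),interpolation=cv2.INTER_CUBIC));print(get_clock(),f["origin"])
o=np.array([.6078,.0415,0]);ex=np.array([np.cos(a),np.sin(a),0])
for p in(o-.114*ex+[0,0,.071],o+[0,0,.098]):print(proj(f,p))
E
```

```text
2.3667 [0.45755277 0.03758548 0.391321  ]
(np.float64(254.4672660222936), np.float64(138.20210732771972))
(np.float64(254.2168557308413), np.float64(251.5485853907569))
```

View pics/w1.png

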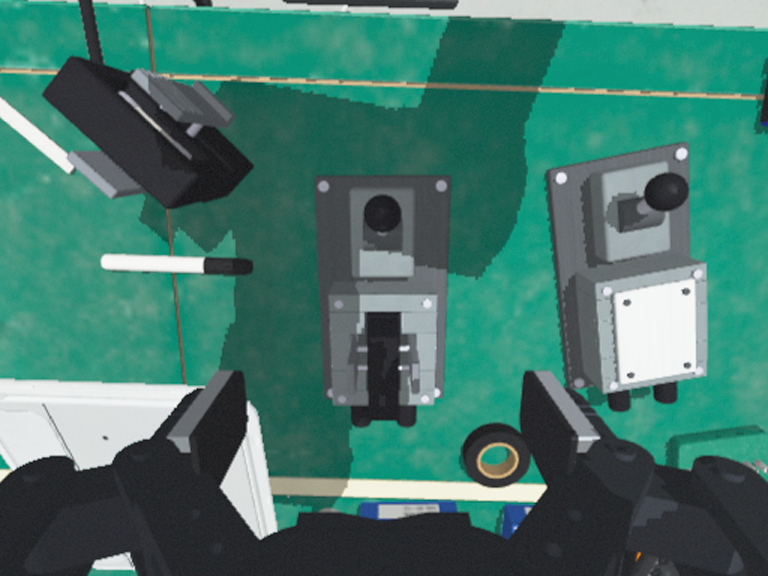

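The wrist view shows the carrier dock in the middle: knob at (382,213), carrier at (384,365), base screws at (323,186), (441,186), (331,393) and (436,393), block screws at (338,303) and (427,303) on the 1.5× picture. I'll refine these by blob centroids.

```bash
python3 - <<'E'
from h import *
f=pickle.load(open("w1.pkl","rb"));im=f["img"];g=im.min(2)
def blob(u,v,r=5):
    u/=1.5;v/=1.5;x,y=int(u)-r,int(v)-r;w=g[y:y+2*r+1,x:x+2*r+1].astype(float);w=np.clip(w-np.median(w)-25,0,None)
    yy,xx=np.mgrid[y:y+2*r+1,x:x+2*r+1];return (w*xx).sum()/w.sum(),(w*yy).sum()/w.sum()
S=[plane(f,*blob(*p),z) for p,z in(((323,186),.011),((441,186),.011),((331,393),.011),((436,393),.011))]
B=[plane(f,*blob(*p),.05) for p in((338,303),(427,303),(340,398),(428,398))]
for P in(S,B):
    print(np.round(P,4));d=P[2]+P[3]-P[0]-P[1];e=P[0]+P[2]-P[1]-P[3]; print(np.mean(P,0),np.arctan2(d[1],d[0]),np.arctan2(e[1],e[0])+np.pi/2, np.arctan2(e[1],e[0])-np.pi/2)
m=(g<45).astype(np.uint8);n,l,st,c=cv2.connectedComponentsWithStats(m[120:165,235:275]);
for i in range(1,n):
    if st[i,4]>100:print(st[i],plane(f,c[i][0]+235,c[i][1]+120,.071))
# carrier top face: dark, display rows 312-400
k=m[205:245,225:290];
for r in range(205,265,5):
    x=np.where(m[r,225:290])[0]+225
    if len(x):print(r,x.min(),x.max(),plane(f,x.min()-.5,r,.098)[:2].round(4),plane(f,x.max()+.5,r,.098)[:2].round(4))
E
```

```text
[[ 0.4852 -0.0096  0.011 ]
 [ 0.4815  0.0843  0.011 ]
 [ 0.6696 -0.0036  0.011 ]
 [ 0.6666  0.0918  0.011 ]]
[0.57572596 0.04073099 0.011     ] 0.03644041069385968 0.035173856892076305 -3.106418796697717
[[0.5709 0.0066 0.05  ]
 [0.5679 0.0749 0.05  ]
 [0.6527 0.0092 0.05  ]
 [0.6491 0.0798 0.05  ]]
[0.61016096 0.04262401 0.05      ] 0.04679582542636324 0.04660884574395707 -3.094983807845836
[  8  10  24  25 464] [0.49770245 0.03799766 0.071     ]
210 245 265 [0.5622 0.0303] [0.5615 0.0512]
215 245 265 [0.5676 0.0304] [0.5668 0.0515]
220 245 265 [0.5729 0.0305] [0.5722 0.0517]
225 245 265 [0.5784 0.0306] [0.5776 0.052 ]
230 245 255 [0.5839 0.0308] [0.5835 0.042 ]
235 245 264 [0.5894 0.0309] [0.5887 0.0514]
240 245 265 [0.595  0.0311] [0.5943 0.0527]
245 246 264 [0.6006 0.0322] [0.5999 0.0519]
250 245 265 [0.6064 0.0313] [0.6056 0.0532]
255 245 265 [0.6121 0.0315] [0.6114 0.0534]
260 246 265 [0.6179 0.0327] [0.6172 0.0537]
```

```bash
cat >>h.py <<'E'
A=.038;O=np.array([.610,.0424,0]);ex=np.array([np.cos(A),np.sin(A),0]);UP=np.array([0,0,1.])
E
python3 - <<'E'
from bench import *
from h import *
gripper_close(20)
r=R(A+np.pi)
move_l(O-.160*ex+.20*UP,.2,rotation=r)
move_l(O-.160*ex+.063*UP,.12)
print(get_force(),get_gripper_width())
print(move_l(O-.084*ex+.063*UP,.04,threshold=15),get_force(),(get_ee_pos()-O)@ex)
hold(.3)
move_l(O-.150*ex+.063*UP,.15);move_l(O-.150*ex+.22*UP,.25);open_jaws();move_l(O-.08*ex+.25*UP,.25)
f=grab_frame("wrist");pickle.dump(f,open("w2.pkl","wb"))
cv2.imwrite("pics/w2.png",f["img"][:,:,::-1])
print(get_clock(),proj(f,O-.0704*ex+.071*UP))
E
```

```text
[-0.62034597 -0.22822373 -0.04554242] -0.00011255447854425
True [-1.43267153 -0.98404724  0.30210507] -0.09451086971732985
9.4417 (np.float64(255.81016667979387), np.float64(183.17329077342427))
```

View pics/w2.png

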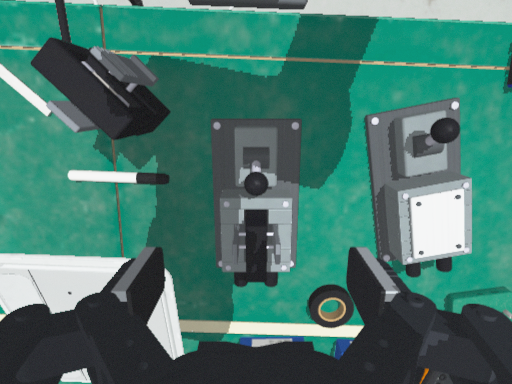

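The knob now sits at (256,183), exactly where it was predicted for fully off. Now the pinch.

```bash
python3 - <<'E'
from bench import *
from h import *
move_l(O+.16*UP,.25);print(move_l(O+.062*UP,.08,threshold=12),get_ee_pos(),get_force())
gripper_close(40);hold(.4)
print(get_gripper_width(),get_gripper_force(),get_force(),get_torque(),get_clock())
f=grab_frame("wrist");cv2.imwrite("pics/w3.png",f["img"][:,:,::-1])
E
```

```text
False [0.61026652 0.04239167 0.06252693] [-0.53921785 -0.25670071  0.46114433]
0.034121723927914044 41.18656039237976 [-2.89508486  2.25615534 10.35125968] [ 0.45190581  0.4325915  -0.04964621] 12.3917
```

View pics/w3.png

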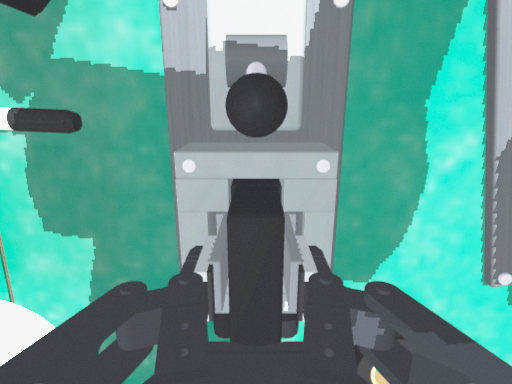

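The picture shows both fingers on the catches at (205,270) and (315,270), squeezing them against the block. I'll test-lift gently.

```bash
python3 - <<'E'
from bench import *
from h import *
p=get_ee_pos()
t=move_l(p+.008*UP,.03,threshold=25);print(t,get_force(),get_gripper_width(),get_ee_pos()-p)
if not t:
    t=move_l(p+.05*UP,.05,threshold=25);print(t,get_force(),get_gripper_width(),get_ee_pos()-p)
f=grab_frame("scene");cv2.imwrite("pics/s2.png",cv2.resize(f["img"][110:270,180:360,::-1],(720,600)[:2]))
print(get_clock())
E
```

```text
False [-0.11672557  0.04857046 -3.4127313 ] 0.0335843744921031 [-1.00208607e-04 -5.85937040e-05  7.78131509e-03]
False [-0.06590396  0.41939541 -2.45554582] 0.034089956139326964 [-2.22427293e-04  1.15277035e-05  4.96141423e-02]
13.95
```

View pics/s2.png

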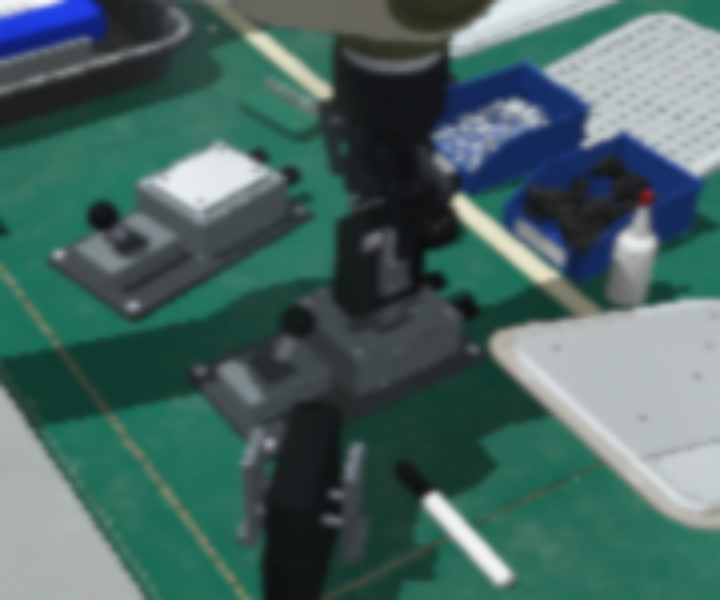

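The carrier is up with the fingers at (385,250), and the weight reads about 2.5 N as expected. I'll raise it to the final height and check for slip.

```bash
python3 - <<'E'
from bench import *
from h import *
p=get_ee_pos()
move_l([p[0],p[1],.20],.08);hold(.7)
print(get_ee_pos(),get_force(),get_gripper_width(),get_gripper_force(),abs(get_qvel()).max(),get_clock())
f=grab_frame("scene");cv2.imwrite("pics/s3.png",cv2.resize(f["img"][70:270,180:360,::-1],(540,600)))
E
```

```text
[0.61024841 0.0428318  0.20000681] [-0.19204962  1.03086823 -2.68378878] 0.033562238127779795 40.223268270492554 0.001859798876411463 15.8833
```

View pics/s3.png

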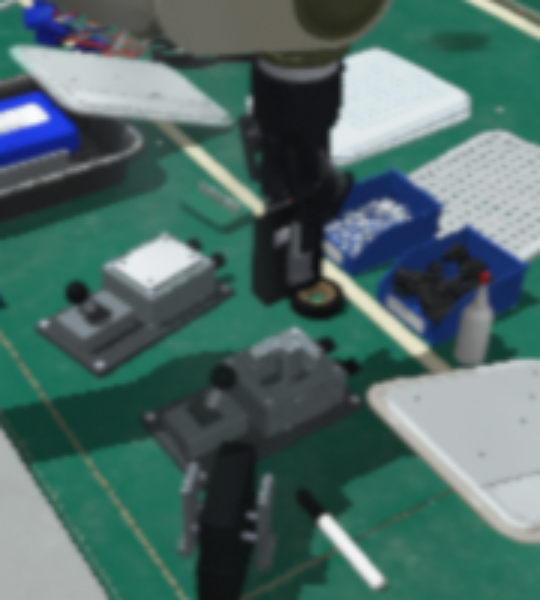

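The carrier hangs upright at (275,255), well clear of the empty dock. Its lever is off at (225,378), and the spare's lever is still on at (78,292). Handing in.

```bash
python3 -c "
from bench import *
print(sign_off())"
```

```text
the job is handed in; nothing more can be done
None
```

I switched the dock's lever off, pinched the carrier's catches and lifted it out. I handed the job in at about 16 s with the carrier held still and upright, its underside an estimated 135 mm above the bench; no verdict came back.

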